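Cap a vial in the hand capper and hold the slide out

ROBOT

A 6-joint arm with a two-finger parallel gripper is mounted at the origin on the work surface. World frame = base frame: x ahead of the robot, y to its left, z up, the work surface at z = 0. Lengths are in m, angles in rad, forces in N, time in s.
With the tool pointing down it reaches from about 0.4 to 0.825 m from the base axis. Payload 7 kg.
Tool frame: the origin (TCP) lies at the very end of the fingers, on their centre line; the grasp point (between the pads) lies 19 mm behind it (arm.grasp_offset is the distance from the TCP to the grasp point, in m); z points along the fingers, y is the line along which they close (so a half turn about z gives the same grasp; the last joint's range is limited). The gripper opens to 88 mm and grips with 3 to 60 N. Pads are 19 mm wide; open, the fingers measure 130 mm over their backs; the gripper's body (78 mm by 193 mm) begins 47 mm behind the grasp point.
Start: joints at [1.477, 0.359, 0.012, 0, -1.224, -0.288], TCP at [0.252, 0.626, 0.227] pointing down, gripper open.
Joint ranges: [-3.07, 3.07], [-1.43, 2.12], [-1.02, 1.25], [-3.03, 1.67], [-3.05, -0], [-3.03, 3.03]. Speed limits (rad/s): [2.39, 2.39, 3.01, 3.14, 3.14, 3.14].

INTERFACE

Orientations are given as [roll, pitch, yaw] about the fixed x, y, z axes, in that order (R = Rz(yaw) Ry(pitch) Rx(roll)).
In Python, from station import get_state, cams, arm, nets gives the robot as it stands.
- The arm moves only by the shell command python3 -m creep 'ROWS' [FORCE]. ROWS is a JSON object of lists of equal length, an entry for each row: "translation": the shift along the world's x, y, z in mm, a list of three; "spin": the turn about the world's z in rad; "gripper": the opening, from 0 (shut) to 1 (fully open). In form: {"translation": [[dx, dy, dz], ...], "spin": [spin, ...], "gripper": [gripper, ...]}. A call has 1 to 8 rows; each row shifts and turns the commanded pose from where the row before left it; what a row does not reach is not made up. A row lasts 1/10 s, in which the tool goes at most 50 mm and 8.59 degrees, less where a joint would pass 70% of its speed; a pose out of reach is approached as far as the arm can. A call is refused whole if a number of a shift passes 50 or a number of a turn 0.15, either way. A call with a gripper value outside its range is refused whole. The fingers move at their own pace and stop on an object; FORCE is the grip in N (left out, the last holds). Time passes only in rows, so rows that do not move let the fingers close. It gives the time, the measured TCP pose, the force, the opening and the grip force at its end, in the units of the state.
- get_state(): the state, without advancing time (a new reading comes with each control period).
- cams.grab_frame(name): name is "scene" or "top" or "wrist"; returns a dict with "img" (384x512x3 uint8, red, green, blue), "mtx" (3x3 intrinsics, pixels), "R" (3x3) and "t" (3): a world point X has camera coordinates R X + t. Camera axes: x right, y down, z forward; pixel columns grow to the right and rows downward; lengths in m; the calibration is good to about 2 mm. A picture is of the moment at which its call begins. There is no depth.
- arm.job_done(): hands the job in; it is judged then, once.
Trained networks look in the newest picture that a camera, given by its name, has taken for a name from the list of things; names that differ only in an ending like _2 or _b are one class to them, and where a whole thing is asked for, a point or a joint stands for the part that bears it (a point fixed in the world has none). Each returns a list of dicts, best first, with "confidence" (0 to 1); they miss things now and then, are a little off and sometimes report something else, mostly with a low value. They report only what shows in the picture. A call takes as long as a camera call.
- nets.search_frame(camera, label): "centre" ([x, y, z] in m, in world coordinates, good to about 4 mm: the middle of the surface that is visible of it).
- nets.pinpoint(camera, label): "centre" ([x, y, z] in m, in world coordinates, good to about 4 mm: a listed point, or the origin of a listed thing).
The state is a dict: "t": time; "q": joint angles; "qd": joint speeds; "joint_efforts": joint torques, N m; "eef_pos": TCP position; "ee_rot": TCP orientation; "force": force on the tool from outside, world axes, zero at the start; "moment": the same for the moment, N m; "width": finger opening in m; "gripper_force": force on a finger pad.
Only numpy, scipy, OpenCV 4.12 (cv2) and the standard library are available. Lean on these libraries where they do the work, as an engineer would, in place of code of your own. Each camera call takes 0.05 s, during which the arm holds its last target. There are 200 camera calls.

TASK

Cap the amber vial in the blue hand capper: with the vial slide fully home, swing the sprung red-barred lever down to its stop, then let it come all the way back up. Only then pull the vial slide out by its black handle until the slide's white line is level with the red pointer beside it, and finish while still holding it there against its spring, the capped vial standing in its seat. Do not shift the red pointer or disturb the other things on the bench.

Things in the scene. Friction and masses are not known exactly. Their poses are not given: they have to be found in the camera images.
- press: Blue hand capper, fixed. Origin on the bench under the vial; x towards its rear column (slide pulls out along -x), y towards the lever, z up. mm: grey base x -230..110, y +-75, 18 thick; head over the vial x +-55, y +-40, z 133..238; column x 55..115, y +-45, to z 238. A 20 mm steel ram under the head descends with the lever (27.5 mm at its stop) and presses the cap on.
- lever (a joint): Angle of the lever (rad): 0 at rest (raised 0.6 rad above level), grows as the bar is pushed down, 0.75 at the stop (then 0.15 rad below level). A spring returns it: pushing the bar down takes about 4 N at the start and 12 N at the stop.
- lever_bar (a point): Centre of the lever's red cross bar (round, 22 mm diameter, 90 mm long, level, along the capper's x). Moves in the capper's y-z plane on a 130 mm arc about lever_hinge: at rest 107 mm out (+y) and 73 mm above it, at the stop 129 mm out and 19 mm below it. Free space above and below.
- lever_hinge (a point): Centre of the lever's hinge on the capper's side, 56 mm from its middle plane (+y), 185 mm above the bench; its axis runs along the capper's x. Has the axes of the capper.
- vial_slide (a joint): How far the slide is pulled out (m): 0 fully home, 0.100 at its end stop. A spring pulls it home: about 5 N at home, growing by 0.8 N per 10 mm (about 10 N at 70 mm).
- slide_handle (a point): Middle of the top face of the slide's black handle: an upright plate 14 mm thick along the pull, 50 mm wide across it, from 32 to 96 mm above the bench; pinch it from above either way. At home it is 150 mm in front of the vial. Axes as the capper's; it pulls out along -x.
- slide_line (a point): White line across the slide's small black side tongue (side away from the lever), 36 mm above the bench; moves with the slide, 25 mm behind the handle's middle (+x). Axes as the capper's.
- pointer_line (a point): The mark: thin cross ridge of the red pointer (14 x 16 mm, top 34 mm above the bench) clamped beside the slide, on the side away from the lever, 35 to 75 mm out from the white line's home place. Shifts under 8 N: not to be moved. Axes as the capper's; level when slide_line has the same place along the capper's x.
- slide_seat (a point): Where the vial's underside stands in the slide: a white square pocket, 28 mm inside, 12 mm deep, floor at about 36 mm above the bench; directly under the ram with the slide home. Has the axes of the capper.
- vial: Loose amber glass vial, 26 mm diameter, 55 mm tall to the mouth, standing in the slide's seat; origin at the centre of its underside, z up.
- cap (a joint): How far the white cap is pressed onto the vial (m): 0 loose on top (cap's top 67 mm above the vial's underside), 0.006 fully on; stays where it is pushed.
- spare_vial: loose amber glass vial without a cap, 26 mm diameter, 55 mm tall, standing near the slide handle; bystander, origin at its underside
- cap_dish: loose shallow glass dish of white caps, 84 mm across, 18 mm tall, on the right of the bench; bystander, origin at its underside
- tube_rack: loose blue test-tube rack, 90 x 210 mm, 116 mm tall with tubes; bystander, origin at its underside
- reagent_bottle: loose amber bottle, 60 mm diameter, 130 mm tall; bystander, origin at its underside
- white_jar: loose white jar with blue lid, 64 mm diameter, 85 mm tall; bystander, origin at its underside
- beaker: loose glass beaker, 72 mm diameter, 90 mm tall; bystander, origin at its underside

How it is judged:
On the way, in this order (a step that is already met when the one before it is completed fails the run):
1. the lever is swung to its stop (past 0.69 of 0.75 rad) with the slide home (within 5 mm) (value of joint lever above 0.69 rad and value of joint vial_slide below 0.005 m), for 0.1 s.
2. the lever is back up (below 0.06 rad) (value of joint lever below 0.06 rad), for 0.2 s.
3. the slide's white line is level with the red pointer, within 5 mm (x of slide_line in the frame of pointer_line between -0.005 and 0.005 m), for 0.3 s.
At the end, for the whole second after the job is handed in: The fingers hold the slide (more than 2 N on it), still, with its white line within 5 mm of the red pointer along the pull; the lever is back up (below 0.06 rad); the vial stands in its seat (within 6 mm, tilted under 0.12 rad) with its cap pressed on by more than 4 mm (all of step 3 and velocity of joint vial_slide between -0.01 and 0.01 m/s and contact force between the fingers and vial_slide above 2 N and value of joint lever below 0.06 rad and distance between vial and slide_seat below 0.006 m and angle between vial's own z axis and vertical below 0.12 rad and value of joint cap above 0.004 m); the arm keeps its last pose, push and grip.
It fails at once if the slide is pulled out (over 10 mm) while the lever is down (over 0.15 rad) (value of joint lever above 0.15 rad and value of joint vial_slide above 0.01 m).
It fails at once if the red pointer is shifted by more than 5 mm (distance of pointer_line from where it was at the start of the episode above 0.005 m).
It fails at once if another thing on the bench is moved by more than 25 mm (distance of any of spare_vial, cap_dish, tube_rack, reagent_bottle, white_jar, beaker from where it was at the start of the episode above 0.025 m).
It also fails if it takes over 51 s, if anything falls off the work surface, if the arm or the gripper's body presses on something with over 40 N, if the wrist force passes 120 N, or if a joint passes its speed limit or range.

## Working session

There is one attempt and no reset: what is moved stays moved. The work goes in short steps, Python scripts to look and compute and a shell command to move; the robot and the scene stay as the last step left them, time stands still between calls to the robot, and variables do not carry over. Pictures are saved under pics/ and viewed, at most 10 in all, crops included, and the job is handed in when it is done.

```bash
mkdir -p pics
python3 - <<'E'
from station import get_state,cams,arm,nets
import cv2,numpy as np
ims=[]
for c in ["scene","top"]:
    f=cams.grab_frame(c); ims.append(f["img"])
    for l in ["press","lever_bar","lever_hinge","slide_handle","slide_line","pointer_line","slide_seat","vial","spare_vial","cap_dish","tube_rack","reagent_bottle","white_jar","beaker"]:
        print(c,l,[(np.round(d["centre"],3).tolist(),round(d["confidence"],2)) for d in nets.pinpoint(c,l)[:2]])
cv2.imwrite("pics/a.png",cv2.cvtColor(np.vstack(ims),cv2.COLOR_RGB2BGR)[:, :] if 0 else cv2.resize(cv2.cvtColor(np.hstack(ims),cv2.COLOR_RGB2BGR),(800,300)))
cv2.imwrite("pics/top.png",cv2.cvtColor(cv2.resize(ims[1],(800,600)),cv2.COLOR_RGB2BGR))
cv2.imwrite("pics/scene.png",cv2.cvtColor(cv2.resize(ims[0],(800,600)),cv2.COLOR_RGB2BGR))
s=get_state();print(s["t"],s["eef_pos"],s["ee_rot"],s["width"])
E
```

```text
scene press []
scene lever_bar [([0.516, -0.142, 0.256], 0.81), ([0.735, -0.114, 0.097], 0.43)]
scene lever_hinge [([0.587, -0.058, 0.182], 0.93), ([0.75, -0.065, 0.036], 0.68)]
scene slide_handle [([0.734, -0.116, 0.098], 0.62)]
scene slide_line [([0.75, -0.066, 0.036], 0.94)]
scene pointer_line [([0.818, -0.092, 0.036], 0.48)]
scene slide_seat [([0.621, -0.018, 0.036], 0.67)]
scene vial [([0.625, -0.017, 0.039], 0.65), ([0.516, -0.14, 0.259], 0.24)]
scene spare_vial [([0.654, -0.243, 0.004], 0.67)]
scene cap_dish [([0.486, -0.316, -0.0], 0.92), ([0.518, -0.141, 0.257], 0.18)]
scene tube_rack [([0.608, 0.458, -0.0], 0.73), ([0.75, -0.067, 0.036], 0.58)]
scene reagent_bottle [([0.602, -0.456, -0.003], 0.66)]
scene white_jar [([0.435, 0.414, -0.001], 0.91), ([0.516, -0.141, 0.254], 0.2)]
scene beaker [([0.442, -0.423, 0.0], 0.56)]
top press [([0.624, -0.01, -0.002], 0.94), ([0.598, -0.463, -0.002], 0.73)]
top lever_bar [([0.513, -0.14, 0.259], 0.83)]
top lever_hinge [([0.514, -0.138, 0.259], 0.45)]
top slide_handle [([0.733, -0.114, 0.098], 0.9)]
top slide_line [([0.75, -0.062, 0.037], 0.93)]
top pointer_line [([0.431, 0.414, -0.001], 0.29), ([0.483, -0.315, -0.002], 0.26)]
top slide_seat []
top vial []
top spare_vial [([0.656, -0.244, -0.003], 0.45), ([0.584, -0.056, 0.185], 0.35)]
top cap_dish [([0.483, -0.318, -0.002], 0.63)]
top tube_rack [([0.61, 0.459, 0.002], 0.63)]
top reagent_bottle [([0.6, -0.461, -0.004], 0.71)]
top white_jar [([0.431, 0.417, -0.001], 0.81)]
top beaker [([0.442, -0.419, 0.0], 0.65)]
1.5 [0.25149846 0.62637402 0.22657031] [-3.14159145e+00 -1.63238533e-05 -3.81787376e-01] 0.08738088508884559
```

View pics/top.png

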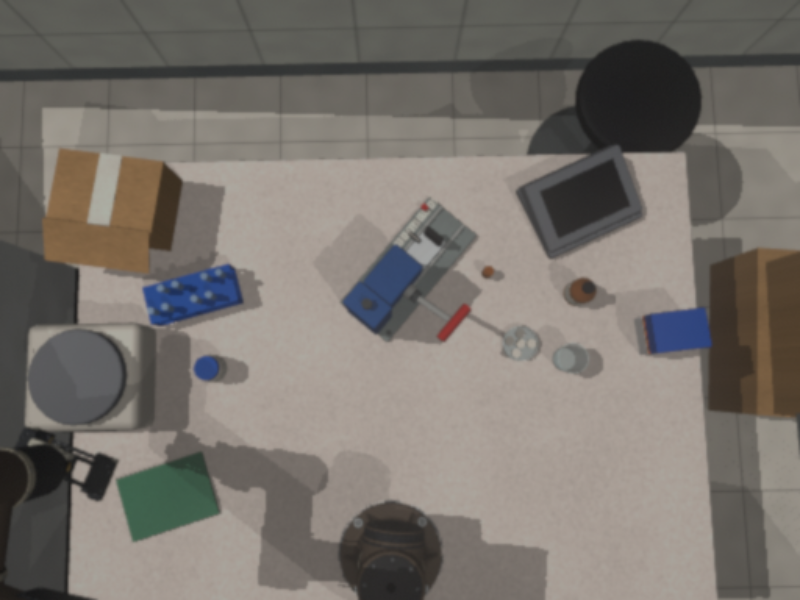

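View pics/scene.png

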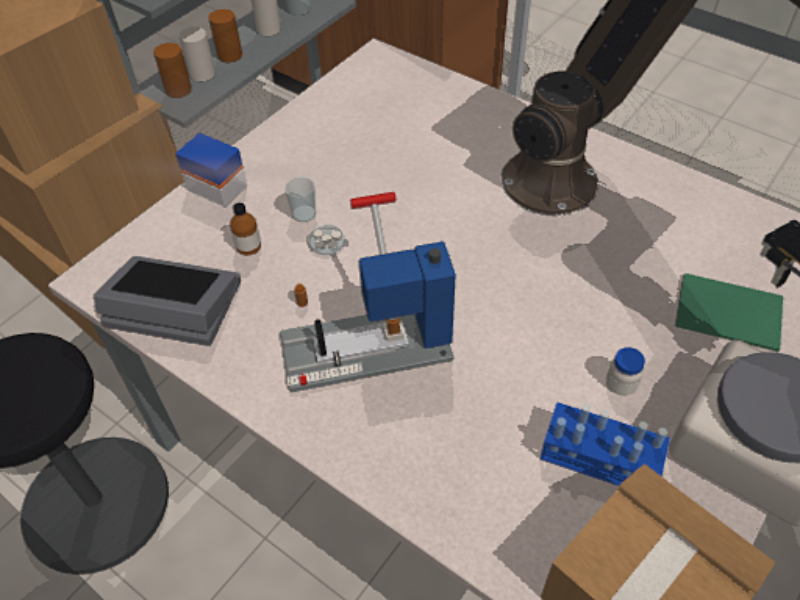

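The pictures show the capper near the top image's centre (400,270). The red bar is at (455,322), the handle at (435,235) and the red pointer at (425,207), with the spare vial at (488,271). The network positions agree with this. Next I fit the capper's frame and make the first moves, starting with a rise clear of everything.

```bash
cat > h.py <<'E'
import numpy as np
from scipy.optimize import least_squares
P=[((0,163),(.516,-.142)),((0,163),(.513,-.140)),((0,56),(.587,-.058)),((-150,0),(.734,-.116)),((-150,0),(.733,-.114)),((0,0),(.621,-.018)),((0,0),(.624,-.010)),((0,0),(.625,-.017))]
a=np.array([p[0] for p in P])/1e3; b=np.array([p[1] for p in P])
def X(v,p):
    c,s=np.cos(v[2]),np.sin(v[2]); return v[:2]+np.asarray(p)@np.array([[c,s],[-s,c]])
fit=least_squares(lambda v:(X(v,a)-b).ravel(),[.62,-.015,2.4],loss="soft_l1",f_scale=.004).x
def inv(w):
    c,s=np.cos(fit[2]),np.sin(fit[2]); return (np.asarray(w)-fit[:2])@np.array([[c,-s],[s,c]])
E
python3 -c "
from h import *
print(fit,fit[2]-np.pi)
for n,p in dict(rest=(0,.163),mid=(0,.186),stop=(0,.185),handle=(-.15,0)).items(): print(n,X(fit,p).round(4))
print(np.round(X(fit,a)-b,4).tolist())
for w in [(.75,-.064),(.818,-.092),(.655,-.243)]: print(inv(w).round(4))
"
python3 -m creep '{"translation":[[0,0,50],[10,-30,40],[20,-40,0],[20,-45,0],[15,-45,0],[15,-45,0],[15,-45,0],[15,-45,0]],"spin":[0,0,-0.1,-0.1,-0.1,-0.05,0,0],"gripper":[0,0,0,0,0,0,0,0]}'
```

```text
[ 0.62231119 -0.01657732  2.42314417] -0.7184484838336926
rest [ 0.515  -0.1393]
mid [ 0.4999 -0.1566]
stop [ 0.5005 -0.1559]
handle [ 0.7352 -0.1153]
[[-0.001, 0.0027], [0.002, 0.0007], [-0.0015, -0.0007], [0.0012, 0.0007], [0.0022, -0.0013], [0.0013, 0.0014], [-0.0017, -0.0066], [-0.0027, 0.0004]]
[-0.1273 -0.0483]
[-0.197 -0.072]
[-0.1736  0.1489]
t: 2.3
eef_pos: [0.3615, 0.33, 0.3161]
ee_rot: [-3.141, 0.0, -0.732]
force: [1.4, -0.1, 0.4]
width: 0.0293
gripper_force: 0.0
```

```bash
python3 -m creep '{"translation":[[14,-45,0],[14,-45,0],[14,-45,0],[14,-45,0],[14,-45,0],[14,-45,0],[14,-45,0],[14,-45,0]],"spin":[0,0,0,0,0,0,0,0],"gripper":[0,0,0,0,0,0,0,0]}'
python3 -m creep '{"translation":[[14,-45,0],[14,-45,0],[10,-17,0],[0,0,-20],[0,0,0]],"spin":[0,0,0,0,0],"gripper":[0,0,0,0,0]}'
python3 - <<'E'
from station import cams,nets
import cv2,numpy as np
f=cams.grab_frame("scene")
print([(np.round(d["centre"],4).tolist(),round(d["confidence"],2)) for d in nets.pinpoint("scene","lever_bar")[:2]])
cv2.imwrite("pics/b.png",cv2.cvtColor(cv2.resize(f["img"][100:250,170:330],(800,600),interpolation=cv2.INTER_CUBIC),cv2.COLOR_RGB2BGR))
E
```

```text
t: 3.1
eef_pos: [0.4735, -0.03, 0.3163]
ee_rot: [-3.14, -0.001, -0.731]
force: [2.0, 1.2, -0.1]
width: 0.0005
gripper_force: 0.0
t: 3.6
eef_pos: [0.51, -0.1356, 0.2933]
ee_rot: [3.139, 0.004, -0.734]
force: [0.0, 0.4, -0.4]
width: 0.0002
gripper_force: 0.0
[([0.5175, -0.1402, 0.259], 0.8), ([0.7356, -0.1149, 0.0997], 0.23)]
```

View pics/b.png

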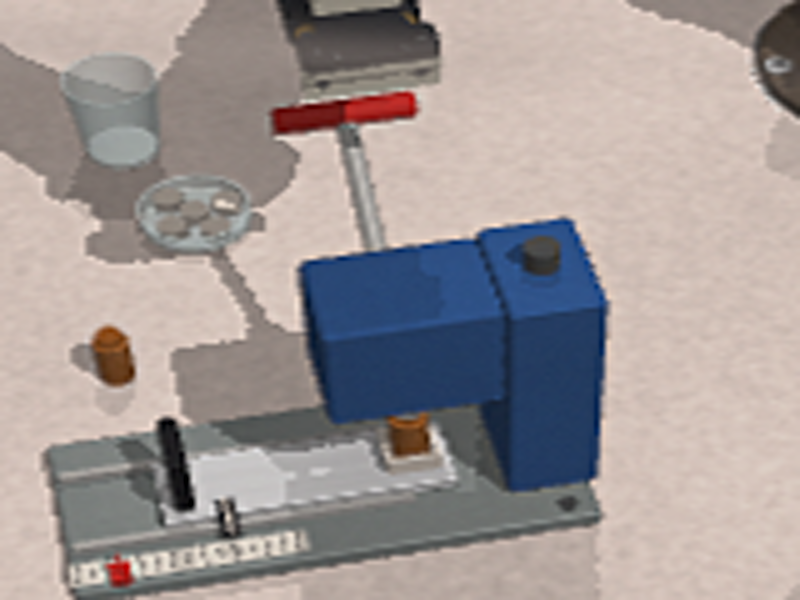

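The closed gripper sits centred over the red bar (345,110), and the slide and vial are at home. I'll push down along the arc.

```bash
python3 -m creep '{"translation":[[0,0,-12],[0,0,-12],[-4,-5,-10],[-4,-5,-12],[-2,-2,-12],[-2,-2,-12],[-1,-1,-12],[-1,-1,-12]],"spin":[0,0,0,0,0,0,0,0],"gripper":[0,0,0,0,0,0,0,0]}'
python3 -m creep '{"translation":[[0,0,-10],[0,0,-10],[0,0,-5],[0,0,0]],"spin":[0,0,0,0],"gripper":[0,0,0,0]}'
```

```text
t: 4.5
eef_pos: [0.4962, -0.1527, 0.202]
ee_rot: [3.139, -0.001, -0.731]
force: [-4.2, -5.4, 10.4]
width: 0.0006
gripper_force: 4.7
t: 4.9
eef_pos: [0.4962, -0.1526, 0.1769]
ee_rot: [3.139, -0.0, -0.731]
force: [-4.0, -5.4, 9.7]
width: 0.0001
gripper_force: 4.7
```

```bash
python3 -m creep '{"translation":[[0,0,-3],[0,0,-2],[0,0,0],[0,0,0]],"spin":[0,0,0,0],"gripper":[0,0,0,0]}'
python3 - <<'E'
from station import cams,nets
import cv2,numpy as np
f=cams.grab_frame("scene")
print([(np.round(d["centre"],4).tolist(),round(d["confidence"],2)) for d in nets.pinpoint("scene","lever_bar")[:2]])
cv2.imwrite("pics/c.png",cv2.cvtColor(cv2.resize(f["img"][100:250,170:330],(800,600),interpolation=cv2.INTER_CUBIC),cv2.COLOR_RGB2BGR))
E
```

```text
t: 5.3
eef_pos: [0.4964, -0.1527, 0.1755]
ee_rot: [3.14, -0.003, -0.73]
force: [-13.9, 1.4, 35.4]
width: 0.0005
gripper_force: 17.5
[([0.5047, -0.1529, 0.16], 0.67)]
```

View pics/c.png

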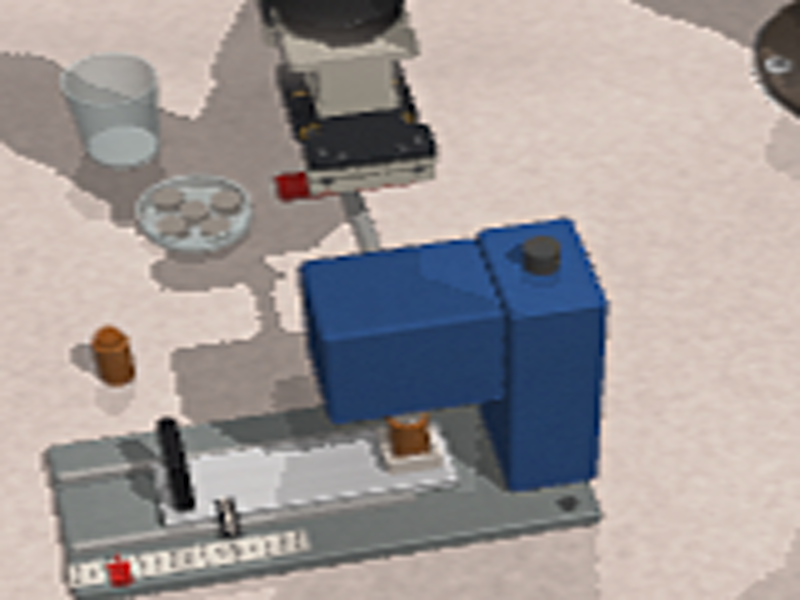

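Force rose to 35 N with no further travel and the bar reads about 0.16 m, so the lever is at its stop with the slide still home. I'll let it back up along the arc and move over the handle.

```bash
python3 -m creep '{"translation":[[0,0,15],[0,0,15],[1,1,15],[3,3,15],[4,4,15],[6,8,15],[0,0,15],[0,0,30]],"spin":[0,0,0,0,0,0,0,0],"gripper":[0,0,0,0,0,0,0.5,0.8]}'
python3 -m creep '{"translation":[[40,4,0],[40,4,0],[40,4,0],[40,4,0],[40,4,0],[25,4,0],[0,0,0]],"spin":[0,0,0,0,0,0,0.015],"gripper":[1,1,1,1,1,1,1]}'
python3 - <<'E'
from station import cams,nets,get_state
import cv2,numpy as np
print(get_state()["eef_pos"])
for c in ["scene","wrist"]:
  f=cams.grab_frame(c)
  for l in ["lever_bar","slide_handle","slide_line","pointer_line","spare_vial"]:
    print(c,l,[(np.round(d["centre"],4).tolist(),round(d["confidence"],2)) for d in nets.pinpoint(c,l)[:2]])
cv2.imwrite("pics/d.png",cv2.cvtColor(f["img"],cv2.COLOR_RGB2BGR))
E
```

```text
t: 6.2
eef_pos: [0.51, -0.1347, 0.3049]
ee_rot: [3.139, 0.003, -0.731]
force: [1.3, -0.3, 0.0]
width: 0.0112
gripper_force: 0.0
t: 6.9
eef_pos: [0.7382, -0.1105, 0.3027]
ee_rot: [3.139, 0.003, -0.716]
force: [-0.5, -0.6, -0.7]
width: 0.0672
gripper_force: 0.0
[ 0.73824181 -0.11049227  0.30266715]
scene lever_bar [([0.6121, 0.4578, -0.0012], 0.21)]
scene slide_handle [([0.7367, -0.1134, 0.0982], 0.78), ([0.5169, -0.1394, 0.2582], 0.74)]
scene slide_line [([0.6084, 0.4578, -0.0001], 0.72), ([0.7474, -0.0653, 0.0344], 0.57)]
scene pointer_line [([0.8157, -0.0954, 0.036], 0.55)]
scene spare_vial [([0.6517, -0.2458, 0.0023], 0.68)]
wrist lever_bar [([0.6543, -0.2449, -0.0013], 0.71)]
wrist slide_handle [([0.7377, -0.1151, 0.0958], 0.7)]
wrist slide_line [([0.7461, -0.0647, 0.0365], 0.84)]
wrist pointer_line [([0.8164, -0.0982, 0.0324], 0.7), ([0.7492, -0.0661, 0.0374], 0.45)]
wrist spare_vial [([0.6545, -0.246, 0.0014], 0.71)]
```

View pics/d.png

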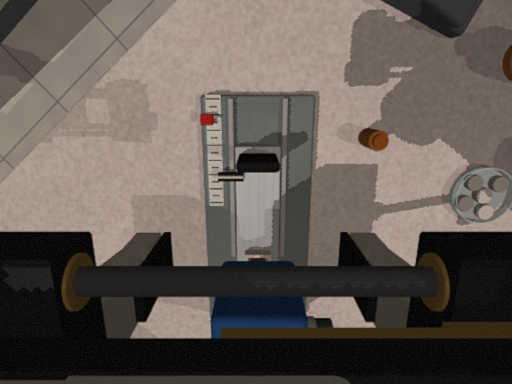

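The wrist picture shows the handle at (258,160), the white line at (231,177) and the red pointer at (207,119). The lever bar is back at its rest position. I'll compute the distance from this picture and descend onto the handle.

```bash
cat >> h.py <<'E'
import cv2
def ray(f,px,z):
    d=f["R"].T@np.linalg.solve(f["mtx"],[*px,1]); o=-f["R"].T@f["t"]; return o+d*(z-o[2])/d[2]
def red(img,box):
    x0,y0,x1,y1=box; s=img[y0:y1,x0:x1].astype(int)
    m=(s[...,0]>110)&(s[...,1]<70)&(s[...,2]<70); r,c=np.nonzero(m); return (c.mean()+x0,r.mean()+y0,m.sum())
E
python3 - <<'E'
from h import *
from station import cams
f=cams.grab_frame("wrist"); r=red(f["img"],(190,100,230,140)); print(r)
p=ray(f,r[:2],.033); l=ray(f,(231,177),.036); print(p,l,inv(p[:2]),inv(l[:2]))
big=cv2.resize(f["img"][90:200,180:300],None,fx=5,fy=5,interpolation=cv2.INTER_CUBIC)
cv2.imwrite("pics/e.png",cv2.cvtColor(big,cv2.COLOR_RGB2BGR))
E
python3 -m creep '{"translation":[[-2,-4,-40],[0,0,-40],[0,0,-40],[0,0,-40],[0,0,-30],[0,0,-25],[0,0,-15],[0,0,-10]],"spin":[0,0,0,0,0,0,0,0],"gripper":[1,1,1,1,1,1,1,1]}'
```

```text
(np.float64(206.68461538461537), np.float64(119.66923076923077), np.int64(130))
[ 0.81391316 -0.09861296  0.033     ] [ 0.73859587 -0.07233609  0.036     ] [-0.19824059 -0.06435704] [-0.12424374 -0.03456385]
t: 8.35
eef_pos: [0.734, -0.1151, 0.0656]
ee_rot: [3.141, 0.001, -0.717]
force: [0.6, -0.1, -0.7]
width: 0.0872
gripper_force: 0.0
```

View pics/e.png

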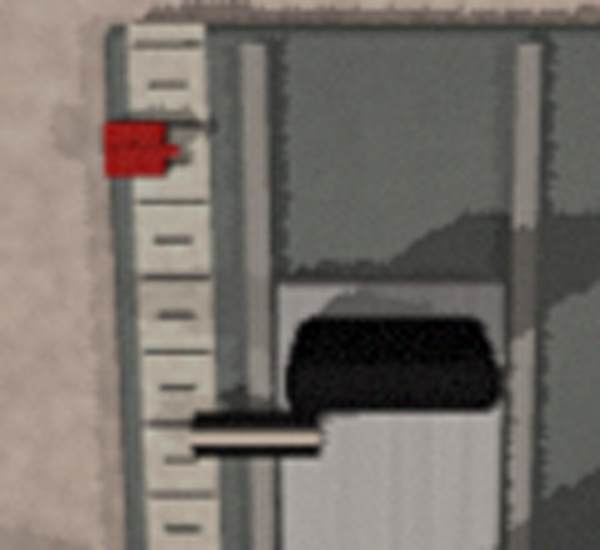

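The enlargement shows the white line at crop (255,438) and the pointer's mark at (150,150), a pull of about 73 mm. Now I'll grip.

```bash
python3 -m creep '{"translation":[[0,0,0],[0,0,0],[0,0,0],[0,0,0],[0,0,0],[0,0,0],[0,0,0]],"spin":[0,0,0,0,0,0,0],"gripper":[0.4,0.4,0.4,0.4,0.4,0.4,0.4]}' 50
```

```text
t: 9.05
eef_pos: [0.7352, -0.1145, 0.0676]
ee_rot: [-3.14, -0.001, -0.716]
force: [1.7, 4.2, 3.2]
width: 0.0499
gripper_force: 50.0
```

```bash
R='"spin":[0,0,0,0,0,0,0,0]'; 
python3 -m creep '{"translation":[[3,-2.6,0],[4.5,-4,0],[4.5,-4,0],[4.5,-4,0],[4.5,-4,0],[4.5,-4,0],[4.5,-4,0],[4.5,-4,0]],"spin":[0,0,0,0,0,0,0,0],"gripper":[0.4,0.4,0.4,0.4,0.4,0.4,0.4,0.4]}'
python3 -m creep '{"translation":[[4.5,-4,0],[4.5,-4,0],[4,-3.5,0],[3,-2.6,0],[2,-1.7,0],[0,0,0],[0,0,0]],"spin":[0,0,0,0,0,0,0],"gripper":[0.4,0.4,0.4,0.4,0.4,0.4,0.4]}'
python3 - <<'E'
from h import *
from station import cams,nets,get_state
print(get_state()["eef_pos"],inv(get_state()["eef_pos"][:2]))
w=cams.grab_frame("wrist");print(red(w["img"],(0,0,512,230)))
f=cams.grab_frame("scene")
for l in ["lever_bar","slide_handle","slide_line","pointer_line","vial","slide_seat"]:
    print(l,[(np.round(d["centre"],4).tolist(),inv(d["centre"][:2]).round(4).tolist(),round(d["confidence"],2)) for d in nets.pinpoint("scene",l)[:2]])
a=cv2.resize(f["img"][170:260,170:270],(400,360),interpolation=cv2.INTER_CUBIC)
b=cv2.resize(w["img"],(400,300))
cv2.imwrite("pics/f.png",cv2.cvtColor(np.hstack([a,np.vstack([b,np.zeros((60,400,3),np.uint8)])]),cv2.COLOR_RGB2BGR))
E
```

```text
t: 9.85
eef_pos: [0.7688, -0.1438, 0.0676]
ee_rot: [-3.14, 0.001, -0.716]
force: [-3.0, 10.0, 7.3]
width: 0.0495
gripper_force: 50.0
t: 10.55
eef_pos: [0.7865, -0.1592, 0.0676]
ee_rot: [-3.14, 0.002, -0.716]
force: [-4.2, 10.5, 7.5]
width: 0.0499
gripper_force: 50.0
[ 0.78652157 -0.15920108  0.06758675] [-0.21749959 -0.000715  ]
(np.float64(nan), np.float64(nan), np.int64(0))
lever_bar []
slide_handle []
slide_line [([0.802, -0.109, 0.0342], [-0.1961, -0.0487], 0.69)]
pointer_line [([0.623, -0.0161, 0.001], [-0.0002, -0.0008], 0.7), ([0.8182, -0.0933, 0.0357], [-0.198, -0.0712], 0.56)]
vial [([0.6748, -0.0627, 0.0356], [-0.0699, 0.0002], 0.6), ([0.8003, -0.109, 0.0371], [-0.1948, -0.0476], 0.21)]
slide_seat [([0.7981, -0.1115, 0.0365], [-0.1948, -0.0442], 0.5)]h.py:15: RuntimeWarning: Mean of empty slice.
  m=(s[...,0]>110)&(s[...,1]<70)&(s[...,2]<70); r,c=np.nonzero(m); return (c.mean()+x0,r.mean()+y0,m.sum())
  ret = ret.dtype.type(ret / rcount)
```

View pics/f.png

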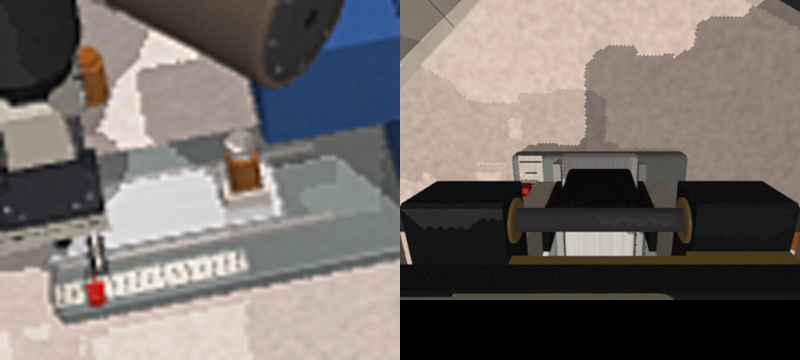

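Run:
```python
from h import *
from station import cams
f=cams.grab_frame("scene")
r=red(f["img"],(180,230,205,250));p=ray(f,r[:2],.031);q=inv(p[:2]);print(r,q)
big=cv2.resize(f["img"][215:255,170:220],None,fx=12,fy=12,interpolation=cv2.INTER_CUBIC)
def proj(x,y,z):
    w=f["R"]@[*X(fit,(x,y)),z]+f["t"]; u=f["mtx"]@(w/w[2]); return u[:2]
pt=lambda u:tuple(int(v) for v in ((u[0]-170+.5)*12,(u[1]-215+.5)*12))
for dx,c in((0,(0,255,0)),(.01,(255,255,0))):
    cv2.line(big,pt(proj(q[0]+dx,-.03,.036)),pt(proj(q[0]+dx,-.062,.036)),c,1)
print(proj(q[0],-.048,.036),proj(q[0]+.01,-.048,.036))
cv2.imwrite("pics/g.png",cv2.cvtColor(big,cv2.COLOR_RGB2BGR))
```

```text
(np.float64(193.45454545454547), np.float64(242.95454545454547), np.int64(22)) [-0.20026676 -0.0741313 ]
[192.14746134 235.21145586] [195.32562152 234.61016159]
```

View pics/g.png

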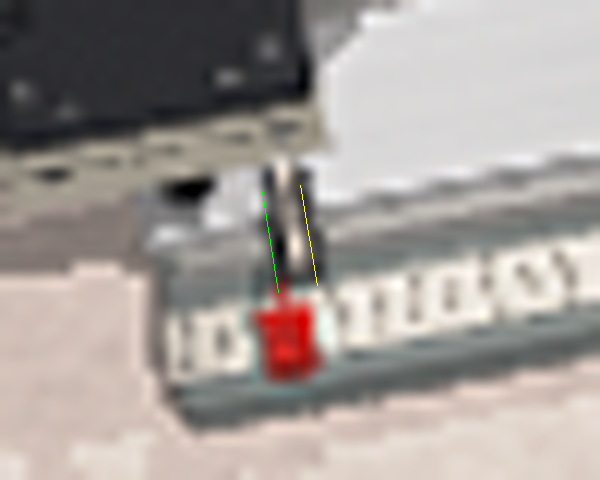

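The white line (292,215) lies about 6 mm short of the pointer's level (green line at 267). The wrist estimate gives 5.5 mm, so I'll pull 5 mm more.

```bash
python3 -m creep '{"translation":[[2,-1.7,0],[2,-1.8,0],[0,0,0],[0,0,0],[0,0,0],[0,0,0]],"spin":[0,0,0,0,0,0],"gripper":[0.4,0.4,0.4,0.4,0.4,0.4]}'
python3 - <<'E'
from h import *
from station import cams,nets,get_state
print(inv(get_state()["eef_pos"][:2]))
f=cams.grab_frame("scene")
for l in ["slide_line","pointer_line","vial","lever_bar"]:
    print(l,[(inv(d["centre"][:2]).round(4).tolist(),round(d["centre"][2],3),round(d["confidence"],2)) for d in nets.pinpoint("scene",l)[:2]])
r=red(f["img"],(180,230,205,250));q=inv(ray(f,r[:2],.031)[:2]);print(r,q)
big=cv2.resize(f["img"][215:255,170:220],None,fx=12,fy=12,interpolation=cv2.INTER_CUBIC)
def proj(x,y,z):
    w=f["R"]@[*X(fit,(x,y)),z]+f["t"]; u=f["mtx"]@(w/w[2]); return u[:2]
pt=lambda u:tuple(int(v) for v in ((u[0]-170+.5)*12,(u[1]-215+.5)*12))
for dx,c in((0,(0,255,0)),(.01,(255,255,0))):
    cv2.line(big,pt(proj(q[0]+dx,-.03,.036)),pt(proj(q[0]+dx,-.062,.036)),c,1)
t=cv2.resize(cams.grab_frame("top")["img"][110:230,220:310],(450,600),interpolation=cv2.INTER_CUBIC)[:480,:200]
cv2.imwrite("pics/h.png",cv2.cvtColor(np.hstack([big,t]),cv2.COLOR_RGB2BGR))
E
```

```text
t: 11.6
eef_pos: [0.7903, -0.1625, 0.0675]
ee_rot: [-3.14, 0.002, -0.716]
force: [-4.7, 11.1, 7.2]
width: 0.0495
gripper_force: 50.0
[-0.22254754 -0.00075547]
slide_line [([-0.1988, -0.047], 0.037, 0.9), ([-0.1723, 0.1506], 0.004, 0.23)]
pointer_line [([-0.1996, -0.0682], 0.036, 0.6), ([-0.1726, 0.1504], 0.003, 0.59)]
vial [([-0.0746, -0.0014], 0.036, 0.6)]
lever_bar []
(np.float64(193.45454545454547), np.float64(242.95454545454547), np.int64(22)) [-0.20026676 -0.0741313 ]
```

View pics/h.png

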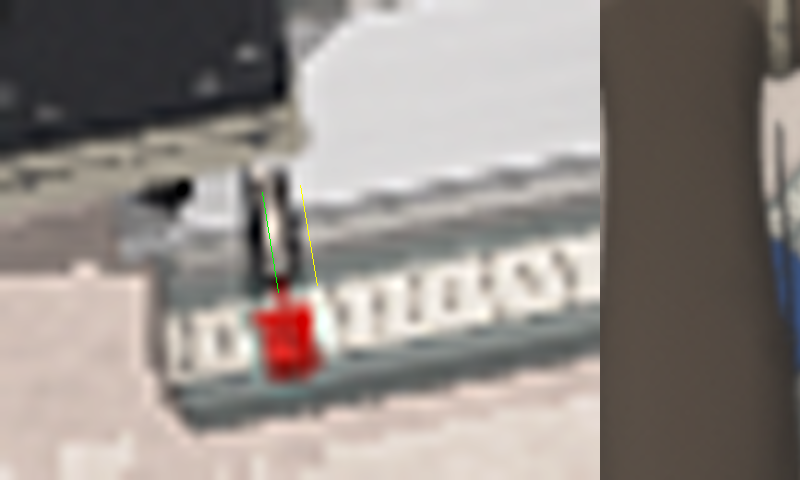

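The white line runs from (262,170) to (279,265) and points straight at the pointer's tip (280,285), so they are level. The vial is in its seat, and the networks agree to within 1 mm. I'm handing in.

```bash
python3 -m creep '{"translation":[[0,0,0],[0,0,0],[0,0,0],[0,0,0]],"spin":[0,0,0,0],"gripper":[0.4,0.4,0.4,0.4]}'; python3 -c "
from station import arm
print(arm.job_done())"
```

```text
t: 12.3
eef_pos: [0.7904, -0.1625, 0.0675]
ee_rot: [-3.14, 0.002, -0.716]
force: [-4.6, 10.0, 7.5]
width: 0.05
gripper_force: 50.0
the job is handed in; nothing more can be done
None
```

I handed the job in at about 12.3 s: I pushed the lever to its stop and let it back up, then pulled the slide about 73 mm until its white line measured within about 1 mm of the pointer, and the gripper still holds it there; `arm.job_done()` gave no verdict, and I did not measure how far the cap is pressed on.

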